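# Plug in the lamp timer and set its dial to noon

## Task

Plug the timer switch from the carton fully home into the one uncovered socket of the power strip. It is noon: turn the timer's dial clockwise, not the other way round, until the long noon wedge on it points straight at the arrow on the case, then let go and leave the other things on the desk where they are.

Things in the scene. Friction and masses are not known exactly. Their poses are not given: they have to be found in the camera images.
- timer_centre (a point): Middle (half-way up) of the case of the plug-in 24 h timer: white, 110 mm long (x), 60 wide (y), 36 thick (z up), about 190 g, balanced about here. It starts face up on the carton's insert. Its face has the dial (+x half) and a flat through socket (-x half).
- timer_foot (a point): Middle of the underside of the timer's case, 18 mm below timer_centre, same axes. Here its plug starts: a boss 15 mm (x) by 34 mm (y), 12 mm deep, foot bevelled, and two 4 mm pins side by side along y reaching 31 mm below the underside. It lies on free_socket when fully plugged in.
- timer_dial (a joint): Dial angle (rad): 0 = noon wedge at the case's arrow, growing as it is turned clockwise seen from above. Starts at -2.75 to -1.65. 6.28 (once more round) is noon too. Even friction of 0.04 N m, no clicks, stays where left. Clockwork: not to be wound anticlockwise, though going back a few degrees does no harm.
- dial_centre (a point): Middle of the dial, on its axis, half-way up. A grey drum 52 mm in diameter, 12 mm proud of the case's face, its axis 20 mm from the case's middle towards the case's +x, its base 36 mm above the case's underside. This point turns with the dial: its x axis runs along the noon wedge.
- dial_mark (a point): Tip of the noon wedge: the one long black raised wedge on the dial, pointing outwards, its tip 20 mm from the axis. The other marks are thin short hour strokes, and small white tabs round the rim, some standing 2 mm up.
- case_arrow (a point): Small black arrow on the face of the case at its +x end, pointing at the dial, 30 mm from the dial's axis.
- free_socket: The uncovered socket of the strip. Origin mid-mouth, level with the strip's top; z up, y along the strip. A recess 37 mm (y) by 18 mm (x), 14 mm deep, bevelled, two pin holes side by side along y. The timer's case stands across the strip, its x along the socket's x (either way round), underside on the strip's top.
- strip: Low power strip screwed to the table, 286 mm long (y), 62 mm wide (x), top 44 mm above the table; origin under its middle. Three like sockets in line, 65 mm apart, two of them closed by flat white covers (24 by 43 mm, 8 mm high) that stay on. The black rocker switch at its +y end is not used.
- carton: Shallow open cardboard carton, fixed, 200 mm (x) by 170 mm (y), walls 30 mm high; origin under its middle. In its middle an insert 120 by 52 mm, top 44 mm above the table: the timer's case lies on it, x along x, plug down in a hole, its sides overhanging by 4 mm.
- stapler: Grey and black stapler, 128 x 36 mm, 60 mm high, on the table beyond the work; origin under its middle. To be left alone.
- tape_dispenser: Black desk tape dispenser, 150 x 56 mm, 83 mm high, on the table beyond the work; origin under its middle. To be left alone.
- binder_clip: Black binder clip, 50 mm wide, 24 mm high, on the table to the left of the carton; origin under its middle. To be left alone.
Things that resemble listed ones, but are neither listed nor needed, are in the scene too. What is shaped like the part that bears timer_centre but red is not meant.

How it is judged:
By the outcome, as a careful person would: the job done as asked, in the order asked, and still so for the second after the job is handed in, with the robot touching nothing.
It also fails if it takes over 64 s, if anything falls off the work surface, if the arm or the gripper's body presses on something with over 40 N, if the wrist force passes 120 N, or if a joint passes its speed limit or range.

## Robot

A 7-joint arm with a two-finger parallel gripper is mounted at the origin on the work surface. World frame = base frame: x ahead of the robot, y to its left, z up, the work surface at z = 0. Lengths are in m, angles in rad, forces in N, time in s.
With the tool pointing down it reaches from about 0.4 to 0.925 m from the base axis. Payload 5.6 kg.
Tool frame: the origin (TCP) lies on the centre line of the jaws, within the pads' length; the fingertips stand 17 mm ahead of it and the grasp point (between the pads) lies 2 mm behind it; z points along the fingers, y is the line along which they close (so a half turn about z gives the same grasp; the last joint's range is limited). The gripper opens to 85 mm and grips with 20 to 120 N. Pads are 22 mm wide; open, the fingers measure 114 mm over their backs; the gripper's body (76 mm by 85 mm) begins 54 mm behind the grasp point. The pads swing forward as they close: fully open they stand 13 mm farther back than shut.
Start: joints at [-1.385, 0.468, -0.012, 1.603, 0.006, 1.071, -0.056], TCP at [0.147, 0.633, 0.248] pointing down, gripper open.
Joint ranges: [-2.53, 2.53], [-0.31, 2.02], [-1.57, 1.55], [0.28, 2.44], [-1.29, 4.43], [0.15, 1.84], [-2.92, 2.92]. Speed limits (rad/s): [2.57, 2.57, 3.14, 3.14, 3.14, 3.14, 3.14].

## Interface

Orientations are given as a unit quaternion [x, y, z, w].
In Python, from rig import manip, eyes, spotter gives the robot as it stands.
- The arm moves only by the tool drive_tool, never from a script. Its argument "steps" is one flat list of numbers, 6 for each row, row after row: the shift along the tool's x, y, z in cm, then the turn, a rotation vector about the tool's x, y, z in rad. In form: [x, y, z, ax, ay, az, x, y, z, ax, ay, az, ...]. A call has 1 to 10 rows; each row shifts and turns the commanded pose from where the row before left it, along the tool's axes as they then stand; what a row does not reach is not made up. A row lasts 1/10 s, in which the tool goes at most 50 mm and 8.59 degrees, less where a joint would pass 70% of its speed; a pose out of reach is approached as far as the arm can. A call is refused whole if a number of a shift passes 5 or a number of a turn 0.15, either way. A call with a gripper value outside its range is refused whole. "hand" is the finger opening in cm, from 0 to 8.54, set as the call begins (left out, the last holds). The fingers move at their own pace and stop on an object; "force" is the grip in N (left out, the last holds). Time passes only in rows, so rows that do not move let the fingers close. It gives the time, the measured TCP pose, the force, the opening and the grip force at its end, in the units of the state.
- manip.get_obs(): the state, without advancing time (a new reading comes with each control period).
- eyes.snapshot(name): name is "side" or "top" or "wrist"; returns a dict with "img" (480x640x3 uint8, blue, green, red), "range_z" (480x640 float32, m along the optical axis (not along the pixel's ray), 0 where there is no reading), "K" (3x3 intrinsics, pixels), "D" ([k1, k2, p1, p2, k3] as OpenCV has them; the pictures are not rectified), "R" (3x3) and "t" (3): a world point X has camera coordinates R X + t; the wrist camera has in their place "mount" (4x4, takes a point from camera to tool coordinates, whose origin is the TCP and whose axes are the flange's). Camera axes: x right, y down, z forward; pixel columns grow to the right and rows downward; lengths in m; the calibration is good to about 2 mm. A picture is of the moment at which its call begins: read the wrist's pose just before it.
- manip.job_done(): hands the job in; it is judged then, once.
Trained networks look in a picture, given as the dict that the camera call returned (one of the last four; its "shot" number tells which), for a name from the list of things; names that differ only in an ending like _2 or _b are one class to them, and where a whole thing is asked for, a point or a joint stands for the part that bears it (a point fixed in the world has none). Each returns a list of dicts, best first, with "p" (0 to 1); they miss things now and then, are a little off and sometimes report something else, mostly with a low value. They report only what shows in the picture. A call takes as long as a camera call. They do not tell look-alikes from the thing itself.
- spotter.silhouettes(picture, query): "region" (480x640 bool, what is visible of it) and "extent" ([left, top, right, bottom] in pixels, round what is visible of it).
- spotter.spot_point(picture, query): "pixel" ([row, column] in pixels: a listed point, or the origin of a listed thing).
The state is a dict: "clock": time; "q": joint angles; "qd": joint speeds; "joint_torque": joint torques, N m; "ee_pos": TCP position; "tool_rot": TCP orientation; "ft_force": force on the tool from outside, world axes, zero at the start; "moment": the same for the moment, N m; "opening": opening from 0.0 (shut) to 1.0 (fully open); "finger_force": force on a finger pad.
Only numpy, scipy, OpenCV 4.12 (cv2) and the standard library are available. Lean on these libraries where they do the work, as an engineer would, in place of code of your own. Each camera call takes 0.05 s, during which the arm holds its last target. There are 200 camera calls.

## Working session

There is one attempt and no reset: what is moved stays moved. The work goes in short steps, Python scripts to look and compute and a tool call to move; the robot and the scene stay as the last step left them, time stands still between calls to the robot, and variables do not carry over. Pictures are saved under pics/ and viewed, at most 10 in all, crops included, and the job is handed in when it is done.

Besides the shell and the picture viewer there is one more tool, called after ">>>" as name(argument=value, ...) on one line, values as JSON. drive_tool: Moves the arm, as the interface text tells. Its arguments: {"type":"object","properties":{"steps":{"type":"array","items":{"type":"number"}},"hand":{"type":"number"},"force":{"type":"number"}},"required":["steps"]}

```bash
mkdir -p pics; ls
cat > h.py <<'E'
import numpy as np, cv2
from rig import manip, eyes, spotter
from scipy.spatial.transform import Rotation as Ro
def pose():
    o=manip.get_obs(); return np.array(o["ee_pos"]), Ro.from_quat(o["tool_rot"]), o
def snap(n):
    p,r,o=pose(); s=eyes.snapshot(n)
    if n=="wrist":
        M=np.array(s["mount"]); s["C"]=r.as_matrix()@M[:3,:3]; s["c"]=r.as_matrix()@M[:3,3]+p
    else:
        R=np.array(s["R"]); s["C"]=R.T; s["c"]=-R.T@np.array(s["t"])
    return s
def ray(s,rc):
    u=cv2.undistortPoints(np.array([[[rc[1],rc[0]]]],float),np.array(s["K"]),np.array(s["D"]))[0,0]
    return np.array([u[0],u[1],1.])
def atz(s,rc,z):  # intersect with plane z
    d=s["C"]@ray(s,rc); return s["c"]+d*(z-s["c"][2])/d[2]
def dep(s,rc):
    r,c=int(round(rc[0])),int(round(rc[1])); w=s["range_z"][max(r-2,0):r+3,max(c-2,0):c+3]; w=w[w>0]
    return s["c"]+s["C"]@ray(s,rc)*np.median(w) if len(w) else None
E
cat > a.py <<'E'
from h import *
print(manip.get_obs())
for n in ["top","side"]:
    s=snap(n); cv2.imwrite(f"pics/{n}0.png",s["img"])
    print(n,s["c"].round(3),s["C"].round(2).tolist())
    for q in ["timer_centre","dial_centre","dial_mark","case_arrow","free_socket","strip","carton","stapler","tape_dispenser","binder_clip"]:
        for d in spotter.spot_point(s,q)[:3]:
            P=dep(s,d["pixel"]); print(q,round(d["p"],2),np.round(d["pixel"]),None if P is None else P.round(3))
E
python3 a.py
```

```text
pics
{'clock': 0.0, 'q': array([-1.38499633,  0.46839571, -0.01161802,  1.60363806,  0.00599797,
        1.07137551, -0.05628664]), 'qd': array([ 0.00142596, -0.00064285, -0.00034506,  0.00087053, -0.00052182,
        0.00100361,  0.00128188]), 'joint_torque': array([ 9.78739718e-05, -5.32378685e+01,  2.14476278e-02, -2.51303279e+01,
        1.13955222e-02,  7.70928513e-03, -2.80126621e-06]), 'ee_pos': array([0.14736107, 0.63253218, 0.2473203 ]), 'tool_rot': array([ 1.14169431e-01,  9.93460894e-01, -8.89891565e-04, -4.41190427e-05]), 'ft_force': array([-0.0185844 ,  0.3723154 , -1.17899754]), 'moment': array([ 0.0312979 , -0.03524651,  0.01479707]), 'finger_force': 0.0, 'opening': 1.003872615153593}
top [0.389 0.05  1.071] [[-0.0, -0.99, 0.17], [-1.0, 0.0, 0.03], [-0.03, -0.17, -0.99]]
timer_centre 0.96 [272. 281.] [0.484 0.166 0.094]
timer_centre 0.87 [362. 251.] [0.287 0.235 0.061]
timer_centre 0.72 [323. 376.] [ 0.373 -0.043  0.062]
dial_centre 0.59 [193. 261.] [0.675 0.221 0.06 ]
dial_centre 0.56 [264. 279.] [0.501 0.171 0.094]
dial_centre 0.49 [364. 257.] [0.284 0.223 0.056]
dia
[... 906 characters left out ...]
 0.387 -0.08   0.043]
dial_centre 0.78 [243. 172.] [0.271 0.208 0.035]
dial_centre 0.66 [215. 282.] [0.5   0.165 0.093]
dial_mark 0.96 [208. 281.] [0.524 0.325 0.   ]
dial_mark 0.89 [344. 246.] [ 0.381 -0.092  0.027]
dial_mark 0.67 [217. 358.] [0.673 0.194 0.037]
case_arrow 0.94 [343. 237.] [ 0.366 -0.097  0.037]
case_arrow 0.85 [217. 298.] [0.531 0.166 0.083]
case_arrow 0.76 [243. 160.] [0.247 0.213 0.035]
free_socket 0.46 [386. 370.] [ 0.551 -0.231  0.034]
strip 0.89 [366. 339.] [ 0.514 -0.19   0.045]
carton 0.85 [249. 274.] [0.474 0.14  0.03 ]
stapler 0.89 [303. 453.] [ 0.768 -0.08   0.011]
tape_dispenser 0.97 [246. 421.] [0.775 0.08  0.023]
binder_clip 0.6 [185. 252.] [0.471 0.422 0.018]
```

View pics/top0.png

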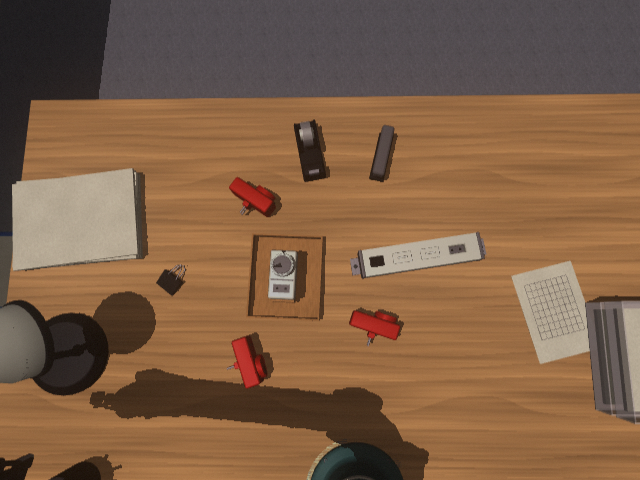

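Run:
```python
import cv2
a=cv2.imread('pics/top0.png')
import numpy as np
b=cv2.resize(a[230:320,235:335],(500,450),interpolation=3) if 0 else cv2.resize(a[230:310,240:320],None,fx=5,fy=5,interpolation=cv2.INTER_CUBIC)
c=cv2.resize(a[205:305,380:500],None,fx=4,fy=4,interpolation=cv2.INTER_CUBIC)[:400,:400]
cv2.imwrite('pics/crop0.png',np.hstack([b,c]))
```

```text
(no output)
```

View pics/crop0.png

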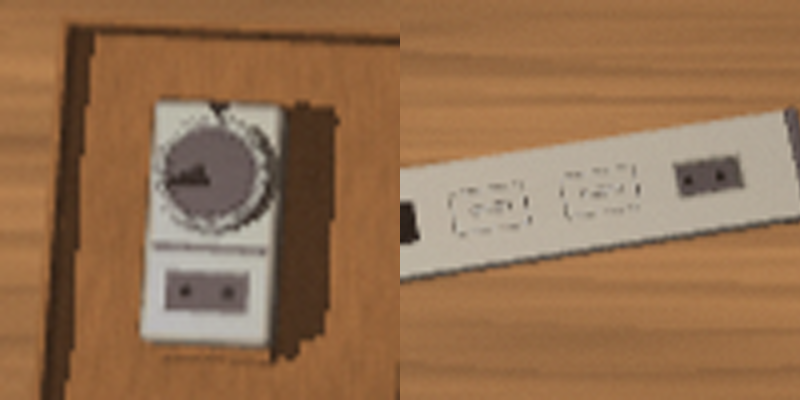

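The white timer at (row 274, col 282), in the carton, is the one I want. The three red look-alikes at (195,252), (362,248) and (323,375) are not. The crop shows the wedge pointing left and slightly down, with the arrow at the top. The uncovered socket is at (246,457). I'll check the side view for obstacles on the path before moving.

View pics/side0.png

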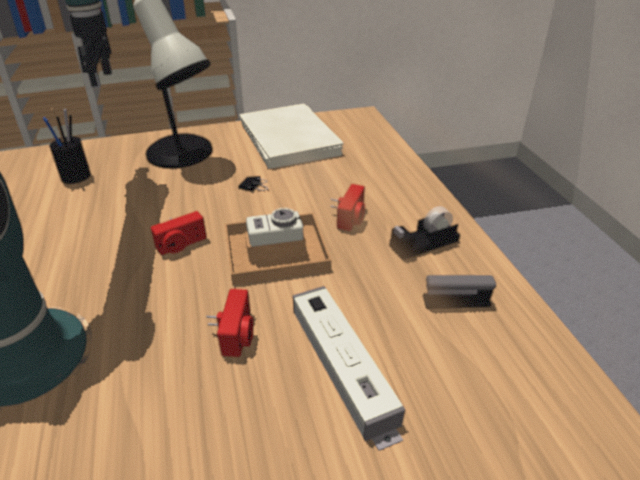

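```bash
cat >> h.py <<'E'
def yang(r): y=r.as_matrix()[:,1]; return np.degrees(np.arctan2(y[1],y[0]))
def plan(pos,a=None):
    """shift in the present tool frame (cm), and turn about tool z (rad, + = clockwise) to bring tool y to angle a"""
    p,r,o=pose(); d=r.inv().apply(np.array(pos)-p)*100
    t=0 if a is None else -((a-yang(r)+90)%180-90)
    print("shift cm",d.round(2),"turn",np.radians(t).round(3),"| yang",yang(r).round(1),"pos",p.round(4),"tilt",(r.as_matrix()[:2,2]).round(4),"q7",o["q"][6].round(2),"t",round(o["clock"],2),"F",o["ft_force"].round(1))
E
python3 -c "
from h import *
plan([.45,.166,.26],87)
s=snap('top')
for rc in [(350,75),(345,20)]: print(dep(s,rc))"
```

```text
shift cm [-40.06 -38.62  -1.17] turn -0.176 | yang 76.9 pos [0.1475 0.6331 0.2483] tilt [0.0001 0.    ] q7 -0.06 t 1.1 F [-0.3  0.8 -0.2]
[0.31050902 0.65169571 0.02736123]
[0.33979158 0.58498216 0.30938611]
```

The side view shows the desk lamp's head near (0.34, 0.58), so I'll go in -y first and then ahead.

>>> drive_tool(steps=[-1,-4.5,0,0,0,0,-1,-4.5,0,0,0,0,-1,-4.5,0,0,0,0,-1,-4.5,0,0,0,0,-1,-4.5,0,0,0,0,-1,-4.5,0,0,0,0,-4.2,-1.4,-0.1,0,0,0,-4.2,-1.4,-0.1,0,0,-0.06,-4.2,-1.4,-0.1,0,0,-0.06,-4.2,-1.4,-0.1,0,0,-0.06], hand=8.5)

```text
clock: 2.15
ee_pos: [0.3007, 0.2697, 0.253]
tool_rot: [0.023, 1.0, 0.001, 0.0]
ft_force: [0.2, 1.5, -0.8]
opening: 0.995
finger_force: 0.0
```

```bash
python3 -c "
from h import *
plan([.45,.166,.26],87)"
```

```text
shift cm [-15.39  -9.67  -0.71] turn 0.006 | yang 87.4 pos [0.3007 0.2697 0.253 ] tilt [0.0009 0.0015] q7 0.72 t 2.15 F [ 0.2  1.5 -0.8]
```

>>> drive_tool(steps=[-3.8,-2.4,-0.2,0,0,0,-3.8,-2.4,-0.2,0,0,0,-3.8,-2.4,-0.2,0,0,0,-3.8,-2.4,0,0,0,0,0,0,0,0,0,0,0,0,0,0,0,0])

```text
clock: 2.75
ee_pos: [0.4468, 0.1669, 0.2582]
tool_rot: [0.026, 1.0, -0.0, -0.0]
ft_force: [0.6, 0.6, 0.2]
opening: 0.997
finger_force: 0.0
```

```bash
cat > b.py <<'E'
from h import *
import sys
s=snap("wrist"); cv2.imwrite(f"pics/w{sys.argv[1]}.png",s["img"])
plan([.45,.166,.26],87)
print("cam",s["c"].round(3),s["C"].round(2).tolist())
for q in sys.argv[2:]:
    for d in spotter.spot_point(s,q)[:2]:
        P=dep(s,d["pixel"]); print(q,round(d["p"],2),np.round(d["pixel"]),None if P is None else P.round(4))
for d in spotter.silhouettes(s,"timer_centre")[:1]:
    m=d["region"]; print(d["p"],d["extent"])
    Z=s["range_z"]; rr,cc=np.nonzero(m&(Z>0))
    u=cv2.undistortPoints(np.c_[cc,rr].astype(float)[:,None],np.array(s["K"]),np.array(s["D"]))[:,0]
    X=s["c"]+(np.c_[u,np.ones(len(u))]*Z[rr,cc][:,None])@s["C"].T
    print("z hist",np.histogram(X[:,2],bins=np.arange(.0,.13,.005)))
    f=float(sys.argv[1].split('_')[1]) if '_' in sys.argv[1] else .080
    k=abs(X[:,2]-f)<.004
    (c,sz,an)=cv2.minAreaRect((X[k,:2]*1000).astype(np.float32)); print("face rect mm",c,sz,an, X[k,2].mean())
E
python3 b.py 1 timer_centre dial_centre dial_mark case_arrow
```

```text
shift cm [-0.41 -0.16 -0.19] turn 0.004 | yang 87.2 pos [0.446  0.1678 0.2581] tilt [-0.0008  0.    ] q7 1.17 t 2.8 F [0.1 0.7 0.5]
cam [0.378 0.17  0.384] [[0.05, 0.96, 0.27], [1.0, -0.05, -0.01], [0.0, 0.27, -0.96]]
timer_centre 0.72 [126.  66.] [ 0.3695 -0.0243  0.0594]
timer_centre 0.57 [251. 312.] [0.4756 0.166  0.0829]
dial_centre 0.98 [148.  42.] [ 0.385  -0.0524  0.0522]
dial_centre 0.91 [285. 312.] [0.5008 0.1648 0.092 ]
dial_mark 0.9 [278. 338.] [0.4954 0.1852 0.0926]
dial_mark 0.79 [149.  17.] [ 0.3845 -0.071   0.0553]
case_arrow 0.97 [313. 313.] [0.5245 0.1644 0.0922]
case_arrow 0.67 [132.  11.] [ 0.3708 -0.0698  0.0596]
0.88 [356.6, 1.2, 451.9, 78.3]
z hist (array([  17,   85,  123,  125,  121,  118,  150,  173,  241,  300,  173,
       2212, 1024,    0,    0,    0,    0,    0,    0,    0,    0,    0,
          0,    0,    0]), array([0.   , 0.005, 0.01 , 0.015, 0.02 , 0.025, 0.03 , 0.035, 0.04 ,
       0.045, 0.05 , 0.055, 0.06 , 0.065, 0.07 , 0.075, 0.08 , 0.085,
       0.09 , 0.095, 0.1  , 0.105, 0.11 , 0.115, 0.12 , 0.125]))
face rect mm (0.0, 0.0) (0.0, 0.0) 0.0 nanb.py:17: RuntimeWarning: Mean of empty slice.
  (c,sz,an)=cv2.minAreaRect((X[k,:2]*1000).astype(np.float32)); print("face rect mm",c,sz,an, X[k,2].mean())
  ret = ret.dtype.type(ret / rcount)
```

View pics/w1.png

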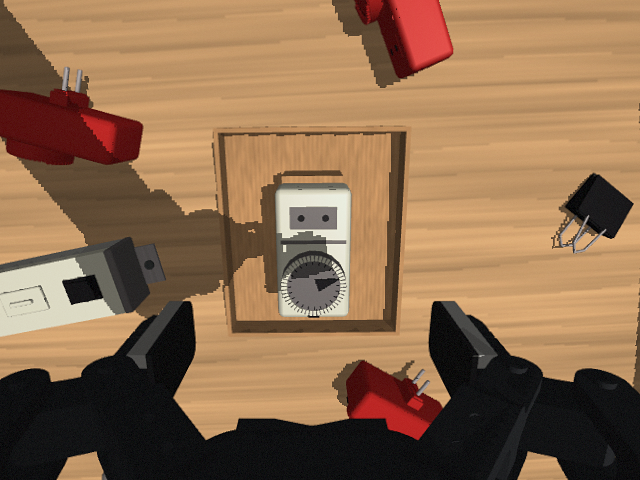

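The wrist view shows the white timer at rows 183–318, cols 276–350, dial end at the bottom (pixel 285,312). The wedge points right, towards +y. The red ones are at the top, left and bottom. I'll fit the face rectangle from depth around it.

```bash
cat >> h.py <<'E'
def rect(s,box,z0,z1):
    """min-area rect (mm, deg) of depth points inside pixel box [r0,c0,r1,c1] with height z0..z1"""
    Z=s["range_z"]; m=np.zeros(Z.shape,bool); m[box[0]:box[2],box[1]:box[3]]=1
    rr,cc=np.nonzero(m&(Z>0))
    u=cv2.undistortPoints(np.c_[cc,rr].astype(float)[:,None],np.array(s["K"]),np.array(s["D"]))[:,0]
    X=s["c"]+(np.c_[u,np.ones(len(u))]*Z[rr,cc][:,None])@s["C"].T
    X=X[(X[:,2]>z0)&(X[:,2]<z1)]
    lo,hi=np.percentile(X[:,2],[5,95]); (c,sz,an)=cv2.minAreaRect((X[:,:2]*1000).astype(np.float32))
    print("rect",np.round(c,1),np.round(sz,1),round(an,1),"z",lo.round(4),hi.round(4),len(X)); return X
E
python3 -c "
from h import *
s=snap('wrist')
rect(s,[165,262,335,365],.076,.086)
rect(s,[165,262,335,365],.087,.099)
rect(s,[100,200,345,420],.022,.036)
plan([.4825,.166,.2],87)"
```

```text
rect [480.8 166.3] [ 59.4 109.5] 87.0 z 0.0776 0.0811 6009
rect [500.8 165.2] [51.2 51.5] 70.7 z 0.0906 0.0939 3228
rect [481.3 166. ] [171.1 201.5] 87.5 z 0.0234 0.0309 4773
shift cm [-3.66 -0.06  5.84] turn 0.005 | yang 87.3 pos [0.4459 0.1683 0.2584] tilt [0.     0.0004] q7 1.17 t 3.1 F [ 0.2 -0.7 -0.4]
```

>>> drive_tool(steps=[-3.5,0,3.5,0,0,0,0,0,4.5,0,0,0,0,0,4,0,0,0,0,0,3,0,0,0,0,0,2,0,0,0,0,0,1.5,0,0,0,0,0,0,0,0,0,0,0,0,0,0,0])

```text
clock: 3.9
ee_pos: [0.4815, 0.1661, 0.0735]
tool_rot: [0.024, 1.0, -0.0, -0.0]
ft_force: [0.5, -0.3, -0.7]
opening: 0.992
finger_force: 0.0
```

```bash
python3 -c "
from h import *
plan([.481,.166,.07],87)"
```

```text
shift cm [ 0.05 -0.01  0.35] turn 0.004 | yang 87.2 pos [0.4815 0.1661 0.0735] tilt [-0. -0.] q7 1.39 t 3.9 F [ 0.5 -0.3 -0.7]
```

>>> drive_tool(steps=[0,0,0.4,0,0,0,0,0,0,0,0,0])

```text
clock: 4.1
ee_pos: [0.4817, 0.1661, 0.0699]
tool_rot: [0.024, 1.0, 0.0, 0.0]
ft_force: [-0.5, -0.3, 0.1]
opening: 0.993
finger_force: 0.0
```

>>> drive_tool(steps=[0,0,0,0,0,0,0,0,0,0,0,0,0,0,0,0,0,0,0,0,0,0,0,0,0,0,0,0,0,0,0,0,0,0,0,0], hand=4, force=70)

```text
clock: 4.7
ee_pos: [0.4819, 0.1661, 0.0702]
tool_rot: [0.024, 1.0, 0.0, 0.0]
ft_force: [-2.1, -0.1, 6.3]
opening: 0.686
finger_force: 76.1
```

>>> drive_tool(steps=[0,0,-1.5,0,0,0,0,0,-3,0,0,0,0,0,-4,0,0,0,0,0,-4,0,0,0,-1,-2,-0.5,0,0,0,-2,-4,0,0,0,0,-2,-4,0,0,0,0,-2,-4,0,0,0,0,-2,-4,0,0,0,0,-2,-4,0,0,0,0])

```text
clock: 5.7
ee_pos: [0.5807, -0.0608, 0.1992]
tool_rot: [0.024, 1.0, 0.0, -0.0]
ft_force: [0.4, 1.2, -2.0]
opening: 0.686
finger_force: 75.9
```

>>> drive_tool(steps=[-2,-4,0,0,0,-0.1,-2,-4,0,0,0,-0.1,-2,-4,0,0,0,0,-2,-4,0,0,0,0,-1,-3,0,0,0,0,0,0,0,0,0,0,0,0,0,0,0,0])

```text
clock: 6.4
ee_pos: [0.6858, -0.241, 0.1982]
tool_rot: [-0.075, 0.997, 0.0, -0.001]
ft_force: [-0.3, 1.3, -2.3]
opening: 0.688
finger_force: 75.9
```

```bash
cat > c.py <<'E'
from h import *
s=snap("wrist"); cv2.imwrite("pics/w2.png",s["img"])
plan([.551,-.239,.15],100)
for q in ["free_socket","strip","dial_centre","case_arrow"]:
    for d in spotter.spot_point(s,q)[:2]: print(q,round(d["p"],2),np.round(d["pixel"]),atz(s,d["pixel"],.044).round(4))
for d in spotter.silhouettes(s,"strip")[:1]: print(d["p"],d["extent"])
X=rect(s,[0,0,480,640],.036,.049)
E
python3 c.py
```

```text
shift cm [13.33  2.07  4.86] turn -0.023 | yang 98.7 pos [ 0.686  -0.2395  0.1984] tilt [-0.0016  0.0014] q7 2.24 t 6.45 F [ 0.2  0.2 -1.8]
free_socket 0.66 [  8. 357.] [ 0.5433 -0.2331  0.044 ]
strip 0.73 [ 23. 461.] [ 0.5417 -0.1657  0.044 ]
dial_centre 0.8 [407. 312.] [ 0.8419 -0.2167  0.044 ]
case_arrow 0.47 [ 22. 463.] [ 0.5409 -0.1649  0.044 ]
0.8 [239.7, 0.0, 639.4, 71.0]
rect [ 595.8 -120.7] [316.2 212.5] 46.1 z 0.042 0.0481 21824
```

View pics/w2.png

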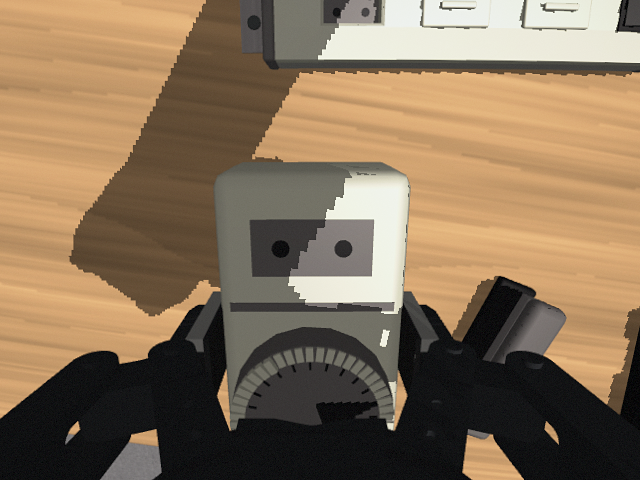

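The timer hangs level in the grip, socket end towards the camera. The free socket is only just visible at the top edge (8,357), so I'll back up 5 cm to see it whole.

>>> drive_tool(steps=[2.5,0,0,0,0,0,2.5,0,0,0,0,0,0,0,0,0,0,0,0,0,0,0,0,0])

```text
clock: 7.1
ee_pos: [0.6374, -0.2475, 0.2001]
tool_rot: [-0.076, 0.997, 0.0, 0.001]
ft_force: [0.3, 0.4, -2.6]
opening: 0.687
finger_force: 76.1
```

```bash
cat > d.py <<'E'
from h import *
s=snap("wrist"); cv2.imwrite("pics/w3.png",s["img"])
plan([.551,-.239,.15],100)
for q in ["free_socket","strip"]:
    for d in spotter.spot_point(s,q)[:2]: print(q,round(d["p"],2),np.round(d["pixel"]),atz(s,d["pixel"],.044).round(4))
d=spotter.silhouettes(s,"strip")[0]; m=d["region"].astype(np.uint8); print(d["extent"])
ys,xs=np.nonzero(m); box=[ys.min(),xs.min(),ys.max()+1,xs.max()+1]
rect(s,box,.040,.048)           # strip top
rect(s,[60,270,175,420],.025,.036)  # recess floor
# held timer face, in world
rect(s,[140,210,320,420],.190,.222)
E
python3 d.py
```

```text
shift cm [8.49 2.12 4.98] turn -0.022 | yang 98.7 pos [ 0.6381 -0.2471  0.1999] tilt [0.0016 0.0003] q7 2.27 t 7.15 F [ 0.6 -0.4 -2.8]
free_socket 0.9 [ 86. 352.] [ 0.5424 -0.2351  0.044 ]
[324.0, 75.5, 376.8, 101.9]
rect [ 551.4 -239.4] [39.7 15.5] 73.2 z 0.0409 0.0431 81
rect [ 542.6 -235.9] [17.5 37. ] 8.8 z 0.03 0.0327 1473
rect [ 606.5 -252.2] [48.8 72.5] 8.7 z 0.205 0.2106 29780
```

View pics/w3.png

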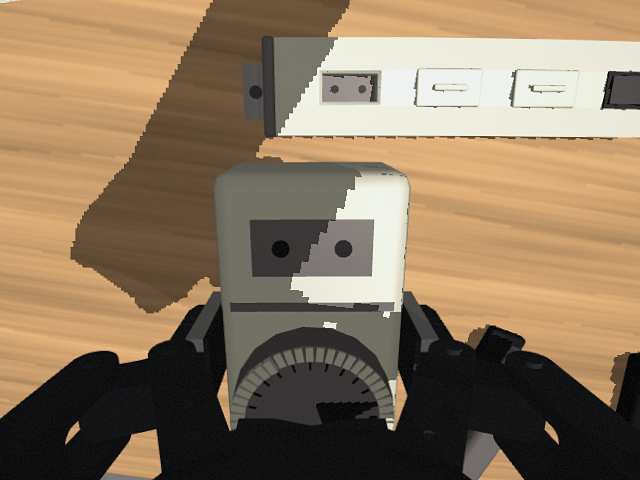

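The socket recess is fully visible at (86,352), with the two covered sockets to its right. The timer is held square. Next I'll check the strip's angle and how the timer sits in the grip.

Run:
```python
from h import *
s=snap("wrist"); p,r,o=pose()
X=rect(s,[0,280,140,640],.041,.047)
X=rect(s,[140,200,292,430],.19,.222)
L=r.inv().apply(X-p)*1000
print(L.min(0).round(1),L.max(0).round(1),np.percentile(L,[1,99],axis=0).round(1))
(c,sz,a)=cv2.minAreaRect(L[:,:2].astype(np.float32));print(c,sz,a)
# face tilt: fit plane in tool frame
A=np.c_[L[:,:2],np.ones(len(L))]; k=abs(L[:,2]-np.median(L[:,2]))<3
print(np.linalg.lstsq(A[k],L[k,2],rcond=None)[0])
plan([.5425,-.2355,.13],98.8)
```

```text
rect [ 530.9 -158.7] [ 62.1 250.6] 8.7 z 0.0426 0.0454 28488
rect [ 605.8 -253.3] [45.6 69.5] 8.7 z 0.2047 0.2099 23924
[  9.9 -35.8 -12.3] [55.5 33.7  9.2] [[ 18.2 -28.6 -11.2]
 [ 55.3  28.5   5.2]]
(32.70874786376953, -1.0588226318359375) (45.5594367980957, 69.47936248779297) 0.06081166863441467
[ 2.26225053e-02 -2.59797465e-04 -1.03337669e+01]
shift cm [9.25 2.61 6.91] turn -0.001 | yang 98.7 pos [ 0.6379 -0.2473  0.1992] tilt [0.0003 0.0001] q7 2.27 t 7.35 F [ 0.2  0.1 -2.1]
```

>>> drive_tool(steps=[3.2,0.9,0,0,0,0,3,0.9,0,0,0,0,3,0.8,0,0,0,0,0,0,3,0,0,0,0,0,3.4,0,0,0,0,0,0,0,0,0,0,0,0,0,0,0])

```text
clock: 8.05
ee_pos: [0.5426, -0.2362, 0.1354]
tool_rot: [-0.076, 0.997, -0.0, -0.0]
ft_force: [0.4, -0.2, -1.0]
opening: 0.687
finger_force: 76.3
```

Run:
```python
from h import *
plan([.5429,-.2355,.07],98.7)
s=snap("wrist"); p,r,o=pose()
for b in ([140,200,292,430],): 
    L=r.inv().apply(rect(s,b,p[2]+.004,p[2]+.014)-p)*1000; print(np.percentile(L,[1,99],axis=0).round(1))
s=snap("side"); cv2.imwrite("pics/s1.png",cv2.resize(s["img"][260:460,260:460],None,fx=3,fy=3,interpolation=2))
```

```text
shift cm [-0.04  0.06  6.54] turn -0.0 | yang 98.7 pos [ 0.5426 -0.2362  0.1354] tilt [-0.0008 -0.0002] q7 2.34 t 8.05 F [ 0.4 -0.2 -1. ]
rect [ 506.9 -241.8] [38.8 59.9] 8.8 z 0.1427 0.1461 22930
[[ 19.1 -28.1 -10.2]
 [ 55.6  28.8  -4.6]]
```

>>> drive_tool(steps=[0,0.1,2,0,0,0,0,0,1.5,0,0,0,0,0,0.8,0,0,0,0,0,0.5,0,0,0,0,0,0.3,0,0,0,0,0,0,0,0,0])

```text
clock: 8.75
ee_pos: [0.5422, -0.2352, 0.0843]
tool_rot: [-0.075, 0.997, -0.0, -0.0]
ft_force: [-0.2, 0.9, -2.8]
opening: 0.69
finger_force: 76.6
```

>>> drive_tool(steps=[0,0,0.2,0,0,0,0,0,0.2,0,0,0,0,0,0,0,0,0])

```text
clock: 9.05
ee_pos: [0.5422, -0.235, 0.0803]
tool_rot: [-0.075, 0.997, 0.0, 0.0]
ft_force: [-0.4, 0.4, -2.9]
opening: 0.691
finger_force: 76.6
```

Run:
```python
from h import *
plan([.5429,-.2355,.07],98.7); print(pose()[2]["moment"])
```

```text
shift cm [-0.07 -0.06  1.03] turn -0.001 | yang 98.7 pos [ 0.5422 -0.235   0.0803] tilt [0.     0.0001] q7 2.38 t 9.05 F [-0.4  0.4 -2.9]
[ 0.04640853 -0.05336345 -0.01988818]
```

>>> drive_tool(steps=[0,0,0.2,0,0,0,0,0,0.2,0,0,0,0,0,0.2,0,0,0,0,0,0,0,0,0])

```text
clock: 9.45
ee_pos: [0.542, -0.235, 0.0739]
tool_rot: [-0.075, 0.997, 0.0, -0.0]
ft_force: [-0.0, 0.5, -2.9]
opening: 0.689
finger_force: 76.6
```

>>> drive_tool(steps=[0,0,0.2,0,0,0,0,0,0.2,0,0,0,0,0,0,0,0,0,0,0,0,0,0,0])

```text
clock: 9.85
ee_pos: [0.5422, -0.2351, 0.0703]
tool_rot: [-0.075, 0.997, -0.0, 0.0]
ft_force: [0.6, -0.3, -2.3]
opening: 0.684
finger_force: 76.5
```

>>> drive_tool(steps=[0,0,0.1,0,0,0,0,0,0.1,0,0,0,0,0,0,0,0,0,0,0,0,0,0,0])

```text
clock: 10.25
ee_pos: [0.5423, -0.2351, 0.0702]
tool_rot: [-0.075, 0.997, 0.0, 0.0]
ft_force: [-3.6, 2.4, 14.8]
opening: 0.686
finger_force: 78.5
```

Run:
```python
from h import *
plan([.5429,-.2355,.07],98.7)
s=snap("wrist"); p,r,o=pose()
L=r.inv().apply(rect(s,[140,200,292,430],.065,.095)-p)*1000; print(np.percentile(L,[1,50,99],axis=0).round(1))
```

```text
shift cm [-0.06 -0.05  0.02] turn -0.001 | yang 98.7 pos [ 0.5423 -0.2351  0.0702] tilt [0.0006 0.001 ] q7 2.38 t 10.25 F [-3.6  2.4 14.8]
rect [ 506.9 -240.6] [39.7 60.4] 8.7 z 0.0761 0.0809 23727
[[ 18.4 -28.7 -11.2]
 [ 38.6   0.   -9.5]
 [ 55.5  28.5   0.5]]
```

>>> drive_tool(steps=[0,0,0.1,0,0,0,0,0,0.1,0,0,0,0,0,0,0,0,0,0,0,0,0,0,0])

```text
clock: 10.7
ee_pos: [0.5423, -0.2352, 0.0701]
tool_rot: [-0.075, 0.997, 0.001, 0.001]
ft_force: [-11.0, 5.0, 30.5]
opening: 0.69
finger_force: 80.5
```

>>> drive_tool(steps=[0,0,-0.2,0,0,0,0,0,-0.15,0,0,0,0,0,0,0,0,0])

```text
clock: 11.0
ee_pos: [0.5424, -0.2351, 0.0702]
tool_rot: [-0.075, 0.997, 0.0, 0.0]
ft_force: [-2.1, 1.2, 5.3]
opening: 0.685
finger_force: 77.6
```

>>> drive_tool(steps=[0,0,0,0,0,0,0,0,0,0,0,0,0,0,0,0,0,0,0,0,0,0,0,0,0,0,-1,0,0,0,0,0,-3,0,0,0,0,0,-4,0,0,0,3,0,-4,0,0,0,3,0,-1,0,0,0,0,0,0,0,0,0], hand=8.5, force=30)

```text
clock: 12.0
ee_pos: [0.4804, -0.246, 0.2027]
tool_rot: [-0.073, 0.997, -0.0, 0.001]
ft_force: [-0.2, -0.1, -0.5]
opening: 0.993
finger_force: 0.0
```

```bash
cat > e.py <<'E'
from h import *
import sys
s=snap("wrist"); 
plan([.5617,-.2322,.2],98.7)
P={}
for q,z in [("dial_centre",.086),("dial_mark",.092),("case_arrow",.080),("timer_centre",.062)]:
    for d in spotter.spot_point(s,q)[:2]: 
        X=atz(s,d["pixel"],.09 if q=="dial_centre" else z); print(q,round(d["p"],2),np.round(d["pixel"]),X.round(4)); P.setdefault(q,(X,d["pixel"]))
r0,c0=np.round(P["dial_centre"][1]).astype(int)
b=[max(r0-130,0),max(c0-110,0),min(r0+130,480),min(c0+110,640)]
rect(s,b,.076,.085)
D=rect(s,b,.088,.097)
c=P["dial_centre"][0]
a=P["case_arrow"][0]-c; m=P["dial_mark"][0]-c
an=lambda v: np.degrees(np.arctan2(v[1],v[0]))
print("arrow ang",an(a),"mark ang",an(m),"dial joint deg",((an(a)-an(m))+180)%360-180)
cv2.imwrite(sys.argv[1],cv2.resize(s["img"][b[0]:b[2],b[1]:b[3]],None,fx=2.2,fy=2.2,interpolation=2))
E
python3 e.py pics/w4.png
```

```text
shift cm [-8.06  0.08  0.19] turn -0.003 | yang 98.5 pos [ 0.4821 -0.2449  0.2017] tilt [ 0.0029 -0.    ] q7 2.34 t 12.05 F [ 0.8 -0.7 -0.1]
dial_centre 0.86 [352. 312.] [ 0.5598 -0.2339  0.09  ]
dial_centre 0.83 [123. 574.] [ 0.3894 -0.1051  0.09  ]
dial_mark 0.7 [121. 543.] [ 0.3916 -0.1252  0.092 ]
dial_mark 0.6 [348. 343.] [ 0.5525 -0.2144  0.092 ]
case_arrow 0.91 [383. 314.] [ 0.5914 -0.2283  0.08  ]
case_arrow 0.78 [ 97. 545.] [ 0.377  -0.1209  0.08  ]
timer_centre 0.95 [308. 313.] [ 0.5411 -0.236   0.062 ]
timer_centre 0.83 [108. 615.] [ 0.3733 -0.0634  0.062 ]
rect [ 541.1 -235.4] [109.2  59.6] 8.6 z 0.0776 0.0811 7680
rect [ 561.2 -232.4] [51.3 51.1] 36.3 z 0.0906 0.0939 4188
arrow ang 10.137975694810637 mark ang 147.11527970878785 dial joint deg -136.9773040139772
```

View pics/w4.png

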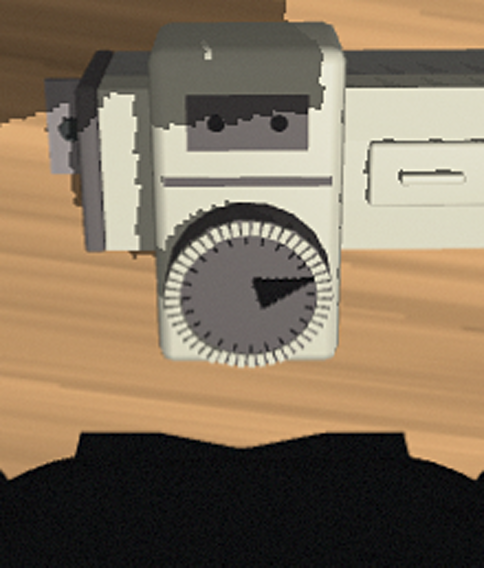

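>>> drive_tool(steps=[-4,0,0,0,0,0,-4,0,2,0,0,0,0,0,3,0,0,0,0,0,1.2,0,0,0,0,0,0,0,0,0,0,0,0,0,0,0], hand=6.2)

```text
clock: 12.85
ee_pos: [0.5616, -0.2328, 0.1381]
tool_rot: [-0.075, 0.997, -0.0, -0.0]
ft_force: [-0.1, -0.8, 0.4]
opening: 0.722
finger_force: 0.0
```

Run:
```python
from h import *
plan([.561,-.2324,.096],98.7); print(pose()[2]["opening"]*85)
s=snap("wrist"); p,r,o=pose()
Z=s["range_z"]; rr,cc=np.nonzero(Z>0)
u=cv2.undistortPoints(np.c_[cc,rr].astype(float)[:,None],np.array(s["K"]),np.array(s["D"]))[:,0]
X=s["c"]+(np.c_[u,np.ones(len(u))]*Z[rr,cc][:,None])@s["C"].T
L=r.inv().apply(X-p)*1000
for sg in (1,-1):
    k=(abs(L[:,0])<13)&(sg*L[:,1]>26)&(sg*L[:,1]<50)&(L[:,2]<28)
    print(sg,k.sum(),np.percentile(L[k,2],[50,90,98,100]).round(1),np.percentile(L[k,1],[2,50,98]).round(1))
```

```text
shift cm [0.05 0.05 4.21] turn -0.002 | yang 98.6 pos [ 0.5616 -0.2328  0.1381] tilt [-0.0004 -0.0004] q7 2.32 t 12.85 F [-0.1 -0.8  0.4]
61.395709959505005
1 7730 [-32.6  -1.    7.9  13.4] [30.5 36.5 49.5]
-1 7754 [-32.6  -1.3   7.9  12.8] [-49.6 -36.4 -30.4]
```

>>> drive_tool(steps=[0.05,0.05,2,0,0,0,0,0,1.5,0,0,0,0,0,0.5,0,0,0,0,0,0,0,0,0])

```text
clock: 13.3
ee_pos: [0.561, -0.2316, 0.0975]
tool_rot: [-0.075, 0.997, 0.0, -0.0]
ft_force: [0.4, 0.7, -0.0]
opening: 0.727
finger_force: 0.0
```

>>> drive_tool(steps=[0,0,0,0,0,0,0,0,0,0,0,0,0,0,0,0,0,0,0,0,0,0,0,0], hand=4.5, force=25)

```text
clock: 13.7
ee_pos: [0.5618, -0.232, 0.0986]
tool_rot: [-0.075, 0.997, -0.0, 0.001]
ft_force: [-0.5, -0.3, 5.6]
opening: 0.59
finger_force: 26.6
```

>>> drive_tool(steps=[0,0,0,0,0,0.05,0,0,0,0,0,0.1,0,0,0,0,0,0.1,0,0,0,0,0,0.1,0,0,0,0,0,0.1,0,0,0,0,0,0.1,0,0,0,0,0,0.1,0,0,0,0,0,0.1,0,0,0,0,0,0.1,0,0,0,0,0,0.05])

```text
clock: 14.7
ee_pos: [0.5617, -0.2325, 0.0986]
tool_rot: [0.367, 0.93, -0.0, 0.001]
ft_force: [-0.3, -1.8, 4.8]
opening: 0.589
finger_force: 26.7
```

Run:
```python
from h import *
plan([.561,-.2324,.0975],98.7-np.degrees(1.86)); o=pose()[2]; print(o["opening"]*85,o["finger_force"],o["moment"],o["q"].round(2))
```

```text
shift cm [ 0.06 -0.05  0.11] turn 0.956 | yang 46.9 pos [ 0.5617 -0.2325  0.0986] tilt [ 0.0011 -0.0013] q7 1.61 t 14.7 F [-0.3 -1.8  4.8]
50.10201399859105 26.718252897262573 [-0.27034056  0.31791834  0.07778339] [-0.14  0.66  0.65  1.85 -0.54  0.81  1.61]
```

>>> drive_tool(steps=[0,0,0,0,0,0.1,0,0,0,0,0,0.1,0,0,0,0,0,0.1,0,0,0,0,0,0.1,0,0,0,0,0,0.1,0,0,0,0,0,0.1,0,0,0,0,0,0.1,0,0,0,0,0,0.1,0,0,0,0,0,0.1,0,0,0,0,0,0])

```text
clock: 15.7
ee_pos: [0.5613, -0.2326, 0.0986]
tool_rot: [0.735, 0.678, -0.0, 0.001]
ft_force: [-2.8, -1.1, 5.6]
opening: 0.592
finger_force: 26.8
```

>>> drive_tool(steps=[0,0,0,0,0,0,0,0,0,0,0,0,0,0,0,0,0,0,0,0,-2,0,0,0,0,0,-4,0,0,0,4,0,-4,0,0,0,3,0,0,0,0,0,0,0,0,0,0,0,0,0,0,0,0,0], hand=6.5)

```text
clock: 16.6
ee_pos: [0.5666, -0.1654, 0.1929]
tool_rot: [0.733, 0.68, 0.0, -0.0]
ft_force: [0.3, -0.0, 0.1]
opening: 0.761
finger_force: 0.0
```

```bash
python3 e.py pics/w5.png
```

```text
shift cm [-6.58  0.06 -0.71] turn 1.341 | yang -4.5 pos [ 0.5662 -0.1666  0.1929] tilt [-0.0004 -0.0002] q7 0.68 t 16.65 F [-0.2 -0.7  0.1]
dial_centre 0.9 [103.  40.] [ 0.4234 -0.0731  0.09  ]
dial_centre 0.77 [341. 313.] [ 0.5629 -0.2303  0.09  ]
dial_mark 0.89 [136.  46.] [ 0.4242 -0.0909  0.092 ]
dial_mark 0.56 [335. 343.] [ 0.5827 -0.2264  0.092 ]
case_arrow 0.96 [145.  31.] [ 0.4059 -0.0949  0.08  ]
case_arrow 0.58 [326. 353.] [ 0.5899 -0.227   0.08  ]
timer_centre 0.97 [329. 283.] [ 0.541  -0.2355  0.062 ]
timer_centre 0.55 [67. 10.] [ 0.3914 -0.0477  0.062 ]Traceback (most recent call last):
  File "e.py", line 11, in <module>
    rect(s,b,.076,.085)
    ~~~~^^^^^^^^^^^^^^^
  File "h.py", line 34, in rect
    lo,hi=np.percentile(X[:,2],[5,95]); (c,sz,an)=cv2.minAreaRect((X[:,:2]*1000).astype(np.float32))
          ~~~~~~~~~~~~~^^^^^^^^^^^^^^^
    return _quantile_unchecked(
        a, q, axis, out, overwrite_input, method, keepdims, weights)
    return _ureduce(a,
                    func=_quantile_ureduce_func,
    ...<5 lines>...
                    overwrite_input=overwrite_input,
                    method=method)
    r = func(a, **kwargs)
    result = _quantile(arr,
                       quantiles=q,
    ...<2 lines>...
                       out=out,
                       weights=wgt)
    slices_having_nans = np.isnan(arr[-1, ...])
                                  ~~~^^^^^^^^^
IndexError: index -1 is out of bounds for axis 0 with size 0
```

```bash
cat > f.py <<'E'
from h import *
import sys
def ortho(s,z,c,ang,half=.036,n=720):
    g=np.linspace(half,-half,n); xx,yy=np.meshgrid(g,g,indexing="ij")  # up=case +x, left=case +y
    a=np.radians(ang); P=np.stack([c[0]+xx*np.cos(a)-yy*np.sin(a),c[1]+xx*np.sin(a)+yy*np.cos(a),np.full_like(xx,z)],-1).reshape(-1,3)
    R=s["C"].T; uv,_=cv2.projectPoints(P,cv2.Rodrigues(R)[0],-R@s["c"],np.array(s["K"]),np.array(s["D"]))
    uv=uv.reshape(n,n,2).astype(np.float32); return cv2.remap(s["img"],uv[...,0],uv[...,1],cv2.INTER_LINEAR)
s=snap("wrist"); plan([.561,-.2324,.097])
r0,c0=map(int,sys.argv[2:4]); b=[r0-95,c0-95,min(r0+95,480),c0+95]
X=rect(s,b,.076,.085); D=rect(s,b,.0885,.0965)
c,sz,an=cv2.minAreaRect((X[:,:2]*1000).astype(np.float32)); an=an if sz[0]>sz[1] else an-90
an=(an+90)%180-90
(dc,rad)=cv2.minEnclosingCircle((D[:,:2]*1000).astype(np.float32)); print("case",an,"dial",dc,rad)
ctr=np.array(c)/1000+.02*np.array([np.cos(np.radians(an)),np.sin(np.radians(an))]); print("dial from case",ctr.round(4))
im=ortho(s,.0925,ctr,an); g=cv2.cvtColor(im,cv2.COLOR_BGR2GRAY)
yy,xx=np.mgrid[:720,:720]-360; m=((xx**2+yy**2)<215**2)
dark=((g<60)&m).astype(np.uint8); dark=cv2.morphologyEx(dark,cv2.MORPH_OPEN,np.ones((15,15)))
n,l,st,ce=cv2.connectedComponentsWithStats(dark)
for i in np.argsort(-st[1:,4])[:2]+1:
    ys,xs=np.nonzero(l==i); q=np.c_[xs,ys]-360.; w=np.linalg.svd(q-q.mean(0),full_matrices=False)[2][0]; w*=np.sign(w@q.mean(0))
    A=lambda v: np.degrees(np.arctan2(v[0],-v[1]))
    print("blob",st[i,4],"centroid ang cw",A(q.mean(0)).round(1),"axis ang cw",A(w).round(1),"r",np.hypot(*q.T).min().round(),np.hypot(*q.T).max().round())
cv2.imwrite(sys.argv[1],im[:,:, :][:600] if 0 else cv2.resize(im,(560,560)))
E
python3 f.py pics/o1.png 341 313
```

```text
shift cm [-6.5   0.01  9.6 ] turn 0.0 | yang -4.6 pos [ 0.5661 -0.1676  0.1929] tilt [-0.0004 -0.0004] q7 0.68 t 16.9 F [-0.1 -0.5 -0.3]
rect [ 542.9 -234. ] [108.1  59.8] 9.1 z 0.0775 0.0811 6589
rect [ 561.8 -231.3] [51.5 51.2] 13.0 z 0.0907 0.0939 4718
case 9.07579231262207 dial (561.8810424804688, -231.4403076171875) 26.142534255981445
dial from case [ 0.5626 -0.2308]
blob 131134 centroid ang cw 126.3 axis ang cw 169.0 r 0.0 215.0
```

View pics/o1.png

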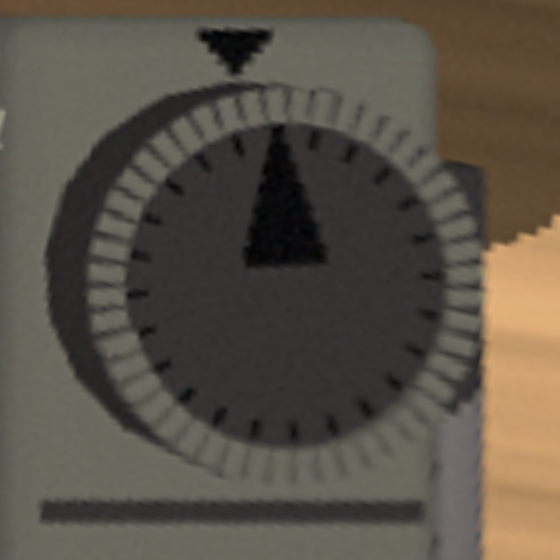

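The dial is in shade. The wedge tip is at (row 125, col 277) and its base middle at (264, 286), so it's a few degrees short of the arrow. I'll measure it more exactly with a lower threshold.

```bash
sed -i 's/g<60)/g<T)/; s/^im=ortho/T=int(sys.argv[4]); im=ortho/' f.py; sed -i 's/cv2.imwrite(sys.argv\[1\].*/cv2.imwrite(sys.argv[1],cv2.resize(im,(560,560))); print("case-corrected for 8.7:",an-8.7, np.percentile(g[m.astype(bool)],[1,5,10,50]))/' f.py
sed -i 's/^xx_//' f.py
cat >> f.py <<'E'
# arrow direction measured on its own plane
im2=ortho(s,.080,ctr,an); g2=cv2.cvtColor(im2,cv2.COLOR_BGR2GRAY); rr=np.hypot(xx,yy)
d2=((g2<T)&(rr>280)&(rr<358)&(abs(xx)<90)&(yy<0)).astype(np.uint8)
n,l,st,ce=cv2.connectedComponentsWithStats(d2); i=1+np.argmax(st[1:,4]); v=ce[i]-360
print("arrow blob",st[i,4],"at cw ang",np.degrees(np.arctan2(v[0],-v[1])).round(2),"r mm",np.hypot(*v)*.1)
E
python3 f.py pics/o2.png 341 313 22
```

```text
shift cm [-6.51  0.01  9.6 ] turn 0.0 | yang -4.6 pos [ 0.5661 -0.1674  0.193 ] tilt [-0.0003 -0.0004] q7 0.68 t 16.95 F [-1.3  0.5 -0.4]
rect [ 543.  -234.2] [108.2  59.5] 8.6 z 0.0775 0.0811 6580
rect [ 562.2 -231. ] [51.6 51.3] 74.7 z 0.0906 0.0939 4703
case 8.645149230957031 dial (562.1743774414062, -231.5325469970703) 26.3754825592041
dial from case [ 0.5628 -0.2311]
blob 9266 centroid ang cw -1.2 axis ang cw -3.5 r 21.0 179.0
case-corrected for 8.7: -0.05485076904296804 [ 8. 13. 31. 51.]
arrow blob 2314 at cw ang 0.64 r mm 30.26587933271321
```

>>> drive_tool(steps=[-3.5,0,0,0,0,0,-3,0,3,0,0,0,0,0,3.5,0,0,0,0,0,1.5,0,0,0,0,0,0,0,0,0,0,0,0,0,0,0], hand=6.2)

```text
clock: 17.55
ee_pos: [0.562, -0.2311, 0.1138]
tool_rot: [0.734, 0.679, 0.0, 0.0]
ft_force: [-0.1, 0.5, 0.4]
opening: 0.725
finger_force: 0.0
```

```bash
python3 -c "
from h import *
plan([.5614,-.2325,.0985])"
```

```text
shift cm [-0.14 -0.05  1.53] turn 0.0 | yang -4.4 pos [ 0.562  -0.2311  0.1138] tilt [ 0.0006 -0.0003] q7 0.85 t 17.55 F [-0.1  0.5  0.4]
```

>>> drive_tool(steps=[-0.1,0,1,0,0,0,0,0,0.5,0,0,0,0,0,0,0,0,0])

```text
clock: 17.85
ee_pos: [0.5613, -0.2317, 0.0978]
tool_rot: [0.734, 0.679, 0.0, -0.0]
ft_force: [-0.0, -1.0, -0.3]
opening: 0.725
finger_force: 0.0
```

>>> drive_tool(steps=[0,0,0,0,0,0,0,0,0,0,0,0,0,0,0,0,0,0,0,0,0,0,0,0,0,0,0,0,0,0.03,0,0,0,0,0,0.03,0,0,0,0,0,0,0,0,0,0,0,0], hand=4.5)

```text
clock: 18.65
ee_pos: [0.5616, -0.2322, 0.0986]
tool_rot: [0.755, 0.656, 0.0, 0.0]
ft_force: [-1.0, 1.9, 5.4]
opening: 0.587
finger_force: 26.3
```

>>> drive_tool(steps=[0,0,0,0,0,0,0,0,0,0,0,0,0,0,0,0,0,0,0,0,-2,0,0,0,0,0,-4,0,0,0,4,0,-4,0,0,0,3,0,0,0,0,0,0,0,0,0,0,0,0,0,0,0,0,0], hand=6.5)

```text
clock: 19.55
ee_pos: [0.5706, -0.1669, 0.1945]
tool_rot: [0.754, 0.657, 0.0, 0.0]
ft_force: [-0.5, -0.3, -0.6]
opening: 0.758
finger_force: 0.0
```

```bash
python3 f.py pics/o3.png 341 313 22;python3 f.py pics/o4.png 341 313 26
```

```text
shift cm [-6.5  -0.03  9.73] turn 0.0 | yang -7.9 pos [ 0.5702 -0.168   0.1943] tilt [ 0.0006 -0.0005] q7 0.63 t 19.6 F [-0.3 -1.1 -0.4]
rect [ 542.8 -234.3] [108.2  59.3] 8.9 z 0.0775 0.081 6522
rect [ 562.1 -231.5] [51.5 51.6] 54.2 z 0.0907 0.0939 4630
case 8.944023132324219 dial (562.2945556640625, -231.78237915039062) 26.3308162689209
dial from case [ 0.5626 -0.2312]
blob 9289 centroid ang cw 3.4 axis ang cw -0.1 r 24.0 180.0
case-corrected for 8.7: 0.24402313232421946 [ 8. 13. 32. 51.]
arrow blob 2286 at cw ang 1.16 r mm 30.492128467784045
shift cm [-6.43 -0.    9.71] turn 0.0 | yang -8.0 pos [ 0.57   -0.1686  0.194 ] tilt [ 0.0003 -0.0007] q7 0.63 t 19.65 F [-0.3 -0.7 -0.3]
rect [ 542.8 -234.2] [108.2  59.6] 9.0 z 0.0775 0.0811 6575
rect [ 562.3 -231.2] [51.4 51.3] 84.0 z 0.0906 0.0938 4662
case 9.041378021240234 dial (562.1334228515625, -231.5079803466797) 26.40388298034668
dial from case [ 0.5626 -0.2311]
blob 9935 centroid ang cw 4.3 axis ang cw 0.1 r 23.0 188.0
case-corrected for 8.7: 0.3413780212402351 [ 8. 12. 31. 51.]
arrow blob 2376 at cw ang 1.53 r mm 30.496181415454004
```

View pics/o3.png

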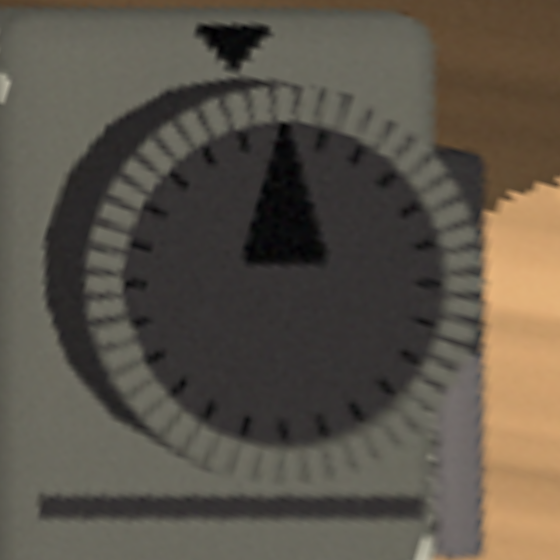

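The wedge now lies along the case axis, within about 0.5°. Its sideways offset from the arrow is only parallax, because the arrow sits 12 mm lower. The case face is at the same height as it was on the insert, which is equally high, so the plug is fully home.

```bash
python3 -c "
from h import *
print(manip.job_done())"
```

```text
the job is handed in; nothing more can be done
None
```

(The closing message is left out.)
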